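# Start the gear checking bench and hold its run button

## Robot

A 7-joint arm with a two-finger parallel gripper is mounted at the origin on the work surface. World frame = base frame: x ahead of the robot, y to its left, z up, the work surface at z = 0. Lengths are in m, angles in rad, forces in N, time in s.
With the tool pointing down it reaches from about 0.375 to 0.925 m from the base axis. Payload 3.1 kg.
Tool frame: the origin (TCP) lies between the finger pads; the fingertips stand 19 mm ahead of it and the grasp point (between the pads) is the TCP; z points along the fingers, y is the line along which they close (so a half turn about z gives the same grasp; the last joint's range is limited). The gripper opens to 85 mm and grips with 20 to 120 N. Pads are 22 mm wide; open, the fingers measure 114 mm over their backs; the gripper's body (76 mm by 85 mm) begins 54 mm behind the grasp point. The pads swing forward as they close: fully open they stand 13 mm farther back than shut.
Start: joints at [-1.277, 0.383, 0.044, 1.598, -0.018, 1.161, -0.05], TCP at [0.248, 0.601, 0.25] pointing down, gripper open.
Joint ranges: [-2.61, 2.61], [-0.41, 2.15], [-1.48, 1.57], [0, 2.5], [-1.57, 4.71], [0.05, 1.97], [-2.85, 2.85]. Speed limits (rad/s): [2.79, 2.79, 3.14, 3.14, 3.14, 3.14, 3.14].

## Interface

Orientations are given as a unit quaternion [x, y, z, w].
In Python, from bench import move_ptp, movel, move_j, move_gripper, pause, inverse_kinematics, read_camera, camera_params, MotionError, sign_off, look_for, tip_of, read_time_s, read_qpos, read_joint_vel, read_effort, read_eef_pos, read_tcp_rot, read_ft_force, read_ft_torque, read_finger_gap, read_grasp_force gives the robot as it stands. Calls block until the motion is done:
- move_ptp(position, orientation): joint-space move of the TCP to a pose.
- movel(position, orientation=None, speed=0.15): straight line of the TCP; orientation=None keeps the orientation; speed is the mean speed in m/s.
- move_j(angles): joint-space move.
- move_gripper(opening, effort=None): finger opening in m; effort is the grip in N (None keeps the last); returns when the fingers have stopped.
- pause(seconds).
- inverse_kinematics(position, orientation): joint angles nearest the present ones, or None.
- read_camera(name): name is "side" or "top"; returns the picture (480x640x3 uint8, red, green, blue); there is no depth.
- camera_params(name): a dict with "K" (3x3 intrinsics, pixels), "camera_from_world" (4x4, takes a point from world to camera coordinates). Camera axes: x right, y down, z forward; pixel columns grow to the right and rows downward; lengths in m; the calibration is good to about 2 mm. A picture is of the moment at which its call begins. camera_params takes no time and is no camera call.
A pose or a line that the arm cannot do raises MotionError and nothing moves.
- sign_off(): hands the job in; it is judged then, once.
Trained networks look in the newest picture that a camera, given by its name, has taken for a name from the list of things; names that differ only in an ending like _2 or _b are one class to them, and where a whole thing is asked for, a point or a joint stands for the part that bears it (a point fixed in the world has none). Each returns a list of dicts, best first, with "confidence" (0 to 1); they miss things now and then, are a little off and sometimes report something else, mostly with a low value. They report only what shows in the picture. A call takes as long as a camera call. They do not tell look-alikes from the thing itself.
- look_for(camera, name): "at" ([column, row] in pixels, amid what is visible of it).
- tip_of(camera, name): "at" ([column, row] in pixels: a listed point, or the origin of a listed thing).
Readings, each from a call of its own:
- read_time_s(): time.
- read_qpos(): joint angles.
- read_joint_vel(): joint speeds.
- read_effort(): joint torques, N m.
- read_eef_pos(): TCP position.
- read_tcp_rot(): TCP orientation.
- read_ft_force(): force on the tool from outside, world axes, zero at the start.
- read_ft_torque(): the same for the moment, N m.
- read_finger_gap(): finger opening in m.
- read_grasp_force(): force on a finger pad.
Only numpy, scipy, OpenCV 4.12 (cv2) and the standard library are available. Lean on these libraries where they do the work, as an engineer would, in place of code of your own. Each camera call takes 0.05 s, during which the arm holds its last target. There are 200 camera calls.

## Task

Start the gear-checking bench from its four separate grey control stations, by pressing only: first push down the raised, ribbed end of the long rocker until the rocker has tipped fully over, then push the square key fully in (it stays in), then press the wide mushroom-headed button fully down with the fingertips and keep it down: the program finishes while still holding it down. Do not press the key or the mushroom button before its turn. Leave the small flat round button unpressed, and do not pick up or shift any of the loose parts on the bench.

Things in the scene. Friction and masses are not known exactly. Their poses are not given: they have to be found in the camera images.
- rocker_station: grey control station fixed to the bench (it cannot move), housing 90 x 74 x 45 mm; origin at the centre of its underside, x along the 90 mm side, z up; carries the rocker, a black paddle 70 x 34 x 10 mm on a pivot 60 mm above the bench over the origin, lengthwise along x; its raised, ribbed end is on the +x side. The station may be turned any way round
- rocker (a joint): angle of the rocker, rad: 0 = ribbed end fully up (off), 0.5 = ribbed end fully down (on). It starts within 0.06 of 0. About 0.06 N m of friction and no spring: about 2 to 4 N pressed on the ribbed end moves it, and it stays where it is left
- rocker_end (a point): point on the top face of the paddle's ribbed end, 27 mm from the pivot (8 mm short of the end); moves with the paddle, about 71 mm above the bench when off and 58 mm when on (13 mm of travel straight down)
- key_station: grey control station fixed to the bench (it cannot move), housing 90 x 74 x 45 mm; origin at the centre of its underside, x along the 90 mm side, z up; carries the square key
- key (a joint): how far the square key is pushed in, m: 0 = out, 0.008 = fully in. About 3 N of friction and no spring: it stays in when pushed in
- key_top (a point): centre of the top face of the square black key, 32 x 32 mm, 63 mm above the bench when out, 55 mm when in; moves with the key
- hold_station: grey control station fixed to the bench (it cannot move), housing 90 x 74 x 45 mm; origin at the centre of its underside, x along the 90 mm side, z up; carries the mushroom button
- hold (a joint): how far the mushroom button is pressed, m: 0 = up, 0.008 = fully down against its stop. Spring return: about 2 N starts it, 6 N holds it fully down
- hold_top (a point): centre of the flat top of the black mushroom button, head 46 mm across (flat part 24 mm), 72 mm above the bench when up, 64 mm when down; moves with the button
- spare_station: grey control station fixed to the bench (it cannot move), housing 90 x 74 x 45 mm; origin at the centre of its underside, x along the 90 mm side, z up; carries the small flat round button
- spare (a joint): how far the small round button is pressed, m: 0 = up, 0.006 = down; spring return. Not to be pressed
- spare_top (a point): centre of the top of the small flat round black button, 24 mm across, 58 mm above the bench
- gear_a: a loose steel spur gear lying flat, 60 mm across, 24 mm high; origin at the centre of its underside; to be left where it is
- gear_b: a loose steel spur gear lying flat, 54 mm across, 30 mm high; origin at the centre of its underside; to be left where it is
- hub: a loose steel double-flanged hub standing on end, 48 mm across, 52 mm high; origin at the centre of its underside; to be left where it is
- plug_gauge: a loose dark steel plug gauge standing up, 44 mm foot, 24 mm stem, 58 mm high; origin at the centre of its underside; to be left where it is
- roller: a loose blue plastic roller standing on end at the left of the bench, 40 mm across, 110 mm high; origin at the centre of its underside; to be left where it is
Mind the look-alikes: they are no part of the job. Leave any green look-alike of the rocker_station alone.

How it is judged:
On the way, in this order (a step that is already met when the one before it is completed fails the run):
1. the rocker is tipped over to on (at least 0.42 of 0.5 rad) with the key and the mushroom button not yet pressed (value of joint rocker above 0.42 rad and value of joint each of key, hold below 0.003 m), for 0.1 s.
2. the square key is pushed in (at least 6.2 of 8 mm), the rocker still on, the mushroom button not yet pressed (value of joint rocker above 0.42 rad and value of joint key above 0.0062 m and value of joint hold below 0.003 m), for 0.1 s.
3. the mushroom button is pressed down by the fingers (at least 6 of 8 mm), rocker on and key in (value of joint rocker above 0.42 rad and value of joint key above 0.0062 m and value of joint hold above 0.006 m and contact force between the fingers and hold_station above 2 N), for 0.2 s.
At the end, for the whole second after the job is handed in: the rocker is on (above 0.42 of 0.5 rad), the square key is in (above 6.2 of 8 mm), and the fingers hold the mushroom button down (above 6 of 8 mm, with more than 2 N); the small round button is up (all of step 3 and value of joint spare below 0.003 m); the arm keeps its last pose, push and grip.
It fails at once if the square key was pressed (3 mm) before the rocker was on (value of joint key above 0.003 m and value of joint rocker below 0.38 rad).
It fails at once if the mushroom button was pressed (3 mm) before the rocker was on and the key in (value of joint hold above 0.003 m and (value of joint rocker below 0.38 rad or value of joint key below 0.0055 m)).
It fails at once if the small round button was pressed (3 mm) (value of joint spare above 0.003 m).
It fails at once if a loose part was lifted, carried or shifted by more than 20 mm (distance of any of gear_a, gear_b, hub, plug_gauge, roller from where it was at the start of the episode above 0.02 m).
It also fails if it takes over 45 s, if anything falls off the work surface, if the arm or the gripper's body presses on something with over 40 N, if the wrist force passes 120 N, or if a joint passes its speed limit or range.

## Working session

There is one attempt and no reset: what is moved stays moved. The work goes in short steps, each a Python script; the robot and the scene stay as the last script left them, time stands still between calls to the robot, and variables do not carry over. Pictures are saved under pics/ and viewed, at most 10 in all, crops included, and the job is handed in when it is done.

```bash
mkdir -p pics; cat > h.py <<'E'
from bench import *
import numpy as np, cv2
def ray(cam,px,z):
    p=camera_params(cam);K=np.array(p["K"]);T=np.array(p["camera_from_world"])
    R,t=T[:3,:3],T[:3,3];c=-R.T@t
    d=R.T@np.linalg.solve(K,[px[0],px[1],1.]);return c+d*(z-c[2])/d[2]
def proj(cam,X):
    p=camera_params(cam);T=np.array(p["camera_from_world"]);q=np.array(p["K"])@(T[:3,:3]@np.array(X)+T[:3,3]);return q[:2]/q[2]
def snap(cam,name):
    im=read_camera(cam);cv2.imwrite(f"pics/{name}.png",im[:,:,::-1]);return im
E
python3 - <<'E'
from h import *
snap("top","t0");snap("side","s0")
Z=dict(rocker_end=.071,key_top=.063,hold_top=.072,spare_top=.058,rocker_station=0,key_station=0,hold_station=0,gear_a=0,gear_b=0,hub=0,plug_gauge=0,roller=0)
for n,z in Z.items():
  for c in ("top","side"):
    for d in tip_of(c,n)[:3]: print(n,c,round(d["confidence"],2),np.round(d["at"]),np.round(ray(c,d["at"],z)[:2],3))
print(read_time_s(), read_tcp_rot(), read_eef_pos())
E
```

```text
rocker_end top 0.77 [466. 333.] [ 0.15  -0.283]
rocker_end top 0.74 [448. 212.] [ 0.468 -0.242]
rocker_end top 0.51 [268. 176.] [0.566 0.243]
rocker_end side 0.91 [419. 324.] [ 0.463 -0.248]
rocker_end side 0.62 [281. 384.] [ 0.153 -0.288]
key_top side 0.76 [446. 247.] [ 0.633 -0.049]
hold_top top 0.68 [199. 239.] [0.396 0.426]
hold_top top 0.6 [389. 220.] [ 0.448 -0.084]
hold_top top 0.57 [265. 168.] [0.588 0.251]
hold_top side 0.72 [332. 221.] [0.407 0.128]
hold_top side 0.42 [381. 180.] [0.591 0.243]
spare_top top 0.48 [341. 221.] [0.446 0.045]
spare_top side 0.62 [292. 173.] [0.378 0.378]
spare_top side 0.42 [353. 242.] [0.435 0.05 ]
rocker_station top 0.79 [469. 330.] [ 0.149 -0.31 ]
rocker_station top 0.75 [452. 214.] [ 0.475 -0.269]
rocker_station top 0.73 [340. 220.] [0.457 0.044]
rocker_station side 0.95 [287. 411.] [ 0.155 -0.305]
rocker_station side 0.77 [427. 353.] [ 0.476 -0.274]
key_station top 0.66 [374. 164.] [ 0.618 -0.053]
key_station side 0.61 [428. 352.] [ 0.48  -0.271]
key_station side 0.56 [440. 266.] [ 0.628 -0.047]
hold_station top 0.66 [269. 174.] [0.589 0.25
[... 191 characters left out ...]
_a side 0.94 [333. 221.] [0.439 0.207]
gear_a side 0.82 [383. 296.] [ 0.454 -0.091]
gear_b top 0.84 [392. 221.] [ 0.453 -0.101]
gear_b top 0.62 [279. 228.] [0.433 0.218]
gear_b side 0.94 [333. 221.] [0.439 0.207]
gear_b side 0.82 [383. 296.] [ 0.454 -0.091]
hub top 0.72 [340. 224.] [0.444 0.046]
hub top 0.56 [451. 157.] [ 0.637 -0.273]
hub side 0.68 [493. 328.] [ 0.645 -0.264]
hub side 0.67 [357. 260.] [0.442 0.044]
plug_gauge top 0.47 [323. 166.] [0.612 0.095]
plug_gauge side 0.62 [410. 233.] [0.61 0.09]
roller top 0.58 [199. 237.] [0.407 0.448]
roller side 0.97 [294. 176.] [0.403 0.441]
1.3 [ 1.94611071e-01  9.80880487e-01  3.75535061e-05 -5.59417937e-06] [0.24817214 0.60077483 0.25030169]
```

View pics/t0.png

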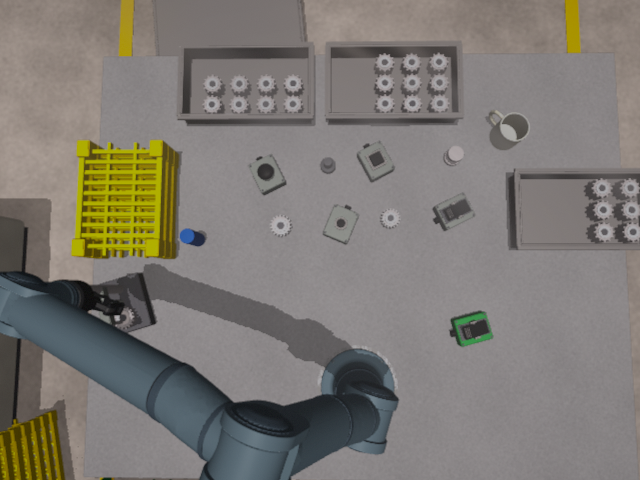

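View pics/s0.png

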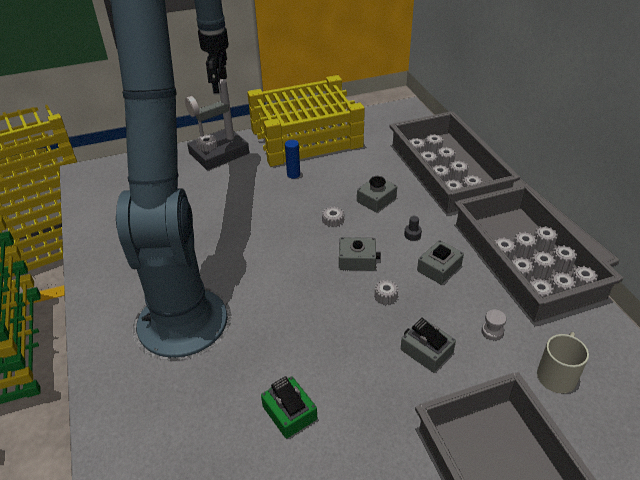

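The top view shows the grey rocker at (455,211) and its green look-alike at (471,328). The square key is at (376,159), the mushroom at (266,171) and the small button at (341,223). I choose the grey rocker station and will check it, and which end is raised, in one close crop.

```bash
python3 - <<'E'
from h import *
s=cv2.imread("pics/s0.png");t=cv2.imread("pics/t0.png")
f=lambda i,x,y,w,k:cv2.resize(i[y:y+w,x:x+w],(390,290) if 0 else (390,390),interpolation=cv2.INTER_CUBIC)
cv2.imwrite("pics/c0.png",np.hstack([f(s,394,306,70,1),f(t,424,182,60,1)]))
for n,c in [("key_top","top"),("key_top","side"),("hold_top","side"),("hold_top","top"),("key_station","top")]:
    read_camera(c); print(n,c,[(round(d["confidence"],2),np.round(d["at"],1).tolist()) for d in look_for(c,n)[:3]])
print([ (c,np.round(ray(c,p,z)[:2],4)) for c,p,z in [("top",(376.5,159),.063),("side",(442,252),.063),("top",(265.5,171),.072),("side",(377.5,180),.072)]])
E
```

```text
key_top top [(0.53, [377.3, 156.2])]
key_top side [(0.74, [442.4, 250.4])]
hold_top side [(0.51, [376.0, 179.2])]
hold_top top [(0.74, [264.2, 171.2])]
key_station top [(0.59, [376.0, 163.6])]
[('top', array([ 0.616, -0.053])), ('side', array([ 0.617 , -0.0616])), ('top', array([0.5812, 0.2495])), ('side', array([0.5823, 0.246 ]))]
```

View pics/c0.png

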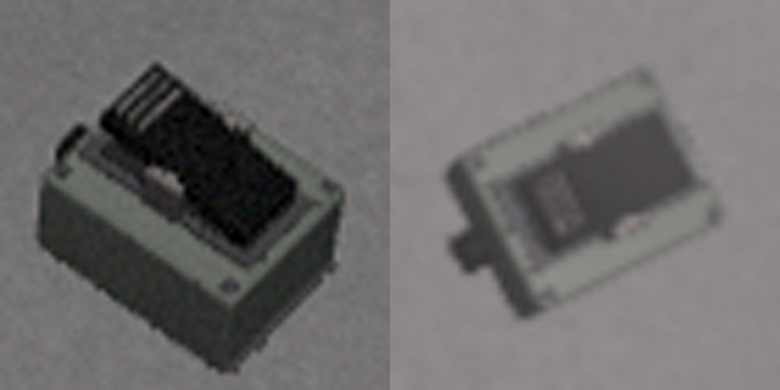

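The crop confirms the grey rocker: its ribbed, raised end is at side (420,324) and top (450,213), i.e. near (0.465, -0.246), with the station centre at about (0.475, -0.270). I'll go above it with the fingers shut and press with force feedback.

```bash
cat >> h.py <<'E'
from scipy.spatial.transform import Rotation as Ro
def down(yaw): return (Ro.from_euler('z',yaw)*Ro.from_euler('x',np.pi)).as_quat()
def quat(p,yaws):
    best=None
    for y in yaws:
        j=inverse_kinematics(list(p),list(down(y)))
        if j is not None:
            c=np.abs(np.array(j)-read_qpos()).max()
            if best is None or c<best[0]: best=(c,y)
    return list(down(best[1]))
def press(xy,z0,zend,fmax,step=.002):
    """descend tip from z0 to zend (tip heights), stop at fmax"""
    f0=np.array(read_ft_force())[2]
    z=z0
    while z>zend+1e-6:
        z-=step; movel([xy[0],xy[1],z+.019],speed=.04)
        f=np.array(read_ft_force())[2]-f0; e=read_eef_pos()
        print(round(z,4),round(e[2]-.019,4),round(f,1))
        if abs(f)>fmax: break
    return z
E
python3 - <<'E'
from h import *
move_gripper(0.0,40)
u=np.array([-.01,.025]);u/=np.linalg.norm(u)
xy=np.array([.465,-.246])+u*.004
q=quat([*xy,.15],[np.arctan2(u[1],u[0]),np.arctan2(-u[1],-u[0])])
move_ptp([*xy,.19],q)
movel([*xy,.105],speed=.15)
print(read_time_s(),read_eef_pos(),read_ft_force(),read_finger_gap())
s=snap("side","s1");t=snap("top","t1")
# key / hold crops, plus rocker with finger
f=lambda i,x,y,w=60:cv2.resize(i[y:y+w,x:x+w,::-1],(390,290),interpolation=cv2.INTER_CUBIC)
g=lambda i,cx,cy,h=44:f2(i,cx,cy,h)
def f2(i,cx,cy,h):
    w=h*4//3; return cv2.resize(i[cy-h//2:cy+h//2,cx-w//2:cx+w//2,::-1],(400,300),interpolation=cv2.INTER_CUBIC)
cv2.imwrite("pics/c1.png",np.vstack([np.hstack([f2(s,420,324,90),f2(t,451,212,90)]),np.hstack([f2(s,442,252,60),f2(t,376,160,60)])]))
E
```

```text
6.3417 [ 0.46392572 -0.24275878  0.1054197 ] [ 0.04734352 -0.1748262  -0.76267547] 0.00011317416183959999
```

View pics/c1.png

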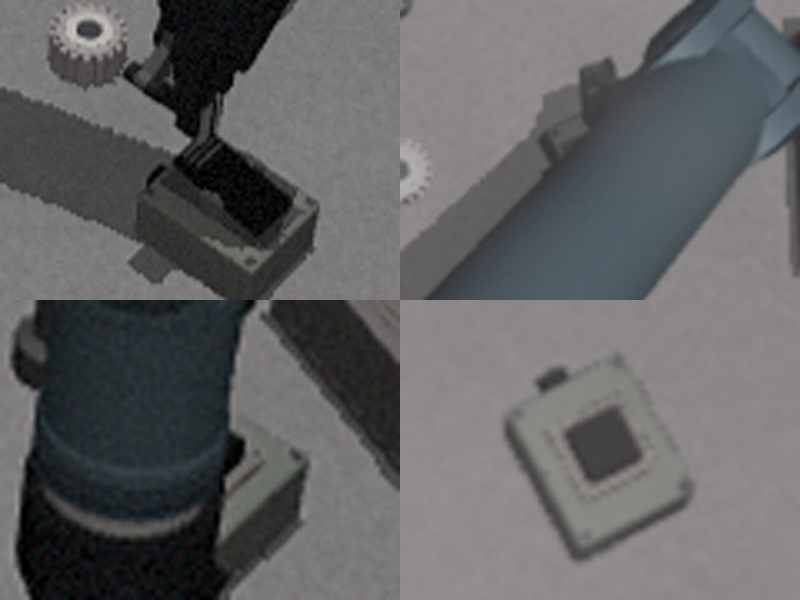

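The fingertip hangs just over the ribbed end (side crop, about (200,135)). The key centre in the top view is (376.6,158.6), giving about (0.617, -0.054). Pressing the rocker now.

```bash
python3 - <<'E'
from h import *
xy=read_eef_pos()[:2]
z=press(xy,.078,.052,14)
pause(.2);print(read_ft_force(),read_time_s())
movel([*xy,.16],speed=.15)
xy=np.array([.617,-.055])
q=quat([*xy,.16],[a+k*np.pi/2 for a in [1.95] for k in range(4)])
move_ptp([*xy,.16],q)
print(read_time_s(),read_eef_pos())
s=snap("side","s2");t=snap("top","t2")
def f2(i,cx,cy,h):
    w=h*4//3; return cv2.resize(i[cy-h//2:cy+h//2,cx-w//2:cx+w//2,::-1],(400,300),interpolation=cv2.INTER_CUBIC)
cv2.imwrite("pics/c2.png",np.vstack([np.hstack([f2(s,427,340,90),f2(t,453,211,60)]),np.hstack([f2(s,442,242,90),f2(t,376,160,90)])]))
E
```

```text
0.076 0.0758 1.1
0.074 0.0739 1.2
0.072 0.072 0.7
0.07 0.0699 0.8
0.068 0.0678 1.6
0.066 0.0658 1.3
0.064 0.0639 2.4
0.062 0.0618 2.1
0.06 0.0598 2.6
0.058 0.0593 14.1
[-4.26342503  4.31044949 14.44704216] 9.2917
10.95 [ 0.61549587 -0.05788975  0.15955907]
```

View pics/c2.png

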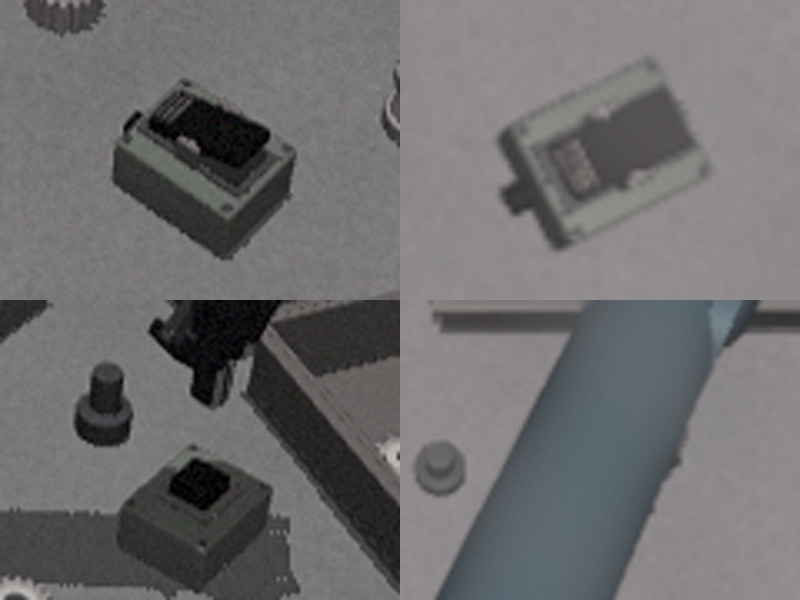

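The rocker has tipped: its ribbed end is now low, and the press ended on a hard stop at 14 N. The key is at side (441,252), giving y ≈ -0.057, so the fingers are right above it. Next I press the key and move above the mushroom.

```bash
python3 - <<'E'
from h import *
xy=np.array([.617,-.057])
movel([*xy,.088],speed=.12)
z=press(xy,.069,.050,16)
pause(.2);print(read_ft_force(),read_time_s())
movel([*xy,.17],speed=.15)
xy=np.array([.582,.248])
q=quat([*xy,.17],[1.95+k*np.pi/2 for k in range(4)])
move_ptp([*xy,.17],q)
movel([*xy,.115],speed=.12)
print(read_time_s(),read_eef_pos())
s=snap("side","s3");t=snap("top","t3")
def f2(i,cx,cy,h):
    w=h*4//3; return cv2.resize(i[cy-h//2:cy+h//2,cx-w//2:cx+w//2,::-1],(400,300),interpolation=cv2.INTER_CUBIC)
cv2.imwrite("pics/c3.png",np.vstack([np.hstack([f2(s,442,252,60),f2(t,376,160,60)]),np.hstack([f2(s,377,180,90),f2(s,427,340,60)])]))
E
```

```text
0.067 0.0677 -0.6
0.065 0.065 -0.3
0.063 0.063 0.3
0.061 0.061 0.9
0.059 0.0589 0.6
0.057 0.0569 0.6
0.055 0.0552 2.8
0.053 0.0549 13.4
0.051 0.0547 22.9
[-6.77844625  2.19771461 22.96775064] 14.25
16.85 [0.58237285 0.24728769 0.11499251]
```

View pics/c3.png

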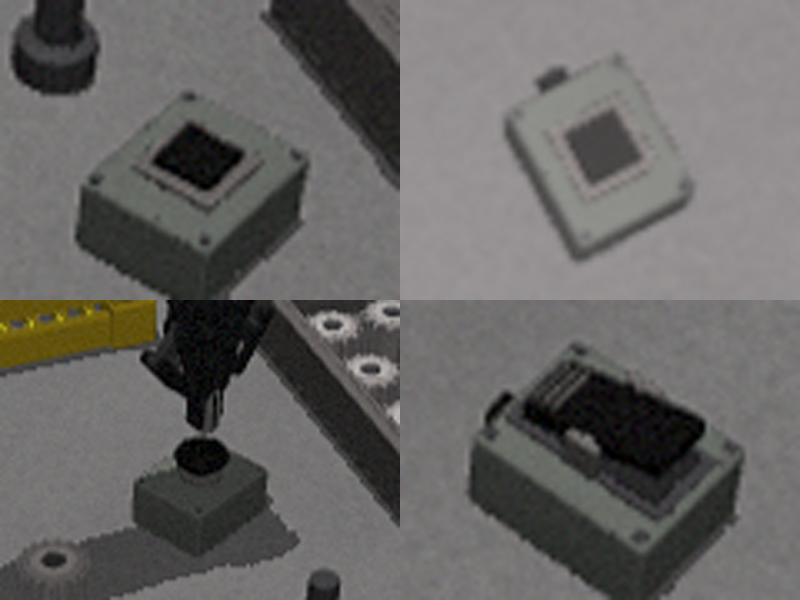

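The key is flush with its bezel, the rocker is still on, and the fingertips are centred above the mushroom (side about (379,171)). Now I press it, hold it down and hand in.

```bash
python3 - <<'E'
from h import *
z=press(np.array([.582,.248]),.080,.058,16)
pause(.5);print(read_ft_force(),read_eef_pos(),read_time_s())
f=read_ft_force()[2]; zt=read_eef_pos()[2]-.019
if f>10 and zt<.067: print(sign_off())
E
```

```text
0.078 0.0777 0.1
0.076 0.076 -1.1
0.074 0.0739 0.6
0.072 0.0723 -0.0
0.07 0.0703 2.8
0.068 0.0683 2.6
0.066 0.0662 4.0
0.064 0.0644 4.9
0.062 0.0641 13.2
0.06 0.0639 22.3
[-6.58815687 -1.36188073 23.20975268] [0.58260881 0.24809152 0.082928  ] 20.3
the job is handed in; nothing more can be done
None
```

I tipped the rocker fully on, pushed the square key fully in, and handed the job in at about 20 s with the fingertips still holding the mushroom button on its stop at about 23 N. I never approached the small round button or the loose parts. The hand-in returned no verdict.

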